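# Lock the vial holder into the shaker platform and load the vial

## Task

Set up the shaker for the vial: lift the wide-bored vial holder out of the rack, pass its T-foot through the slot in the shaker's platform, press it gently down against the sprung ring, turn it a quarter turn clockwise (seen from above) to its stop and let it rise so that it locks and stays there by itself; only then stand the vial upright in its bore. The parked platform is not exactly where it is measured, so feel for the slot and force nothing; keep the vial upright, and leave the other holder, the timer, the bottle and the cassette where they are.

Things in the scene. Friction and masses are not known exactly. Their poses are not given: they have to be found in the camera images.
- shaker: Low white benchtop shaker, fixed, case 170 (x) x 160 (y) x 50 mm high. Origin: centre of its underside; z up, front with knob to -x. Over it a bare metal platform 150 (x) x 142 (y) x 6 mm, top face 74 mm above the origin. The braked orbit drive holds platform, slot and ring together 7 mm off the case's centre, in any direction (not measured), not turned.
- station (a point): Nominal slot middle: case centre, at the platform's top face, axes as the shaker's; the true slot is 7 mm off, in an unknown direction. Through slot, 27 mm along y, 9.5 mm along x, square edges, 20 mm free depth. Round it a black sprung seat ring, radii 22 and 28 mm, concentric, top 7 mm above the plate; firm sideways, it sinks straight down by up to 7 mm, at 5 N (first movement) to 11 N (bottom).
- lock_seat (a point): Nominal middle of the lock on the plate's underside, 6 mm below station. Ribs 2.5 mm high leave a seat for a T-bar lying along the shaker's x. The bar turns only while its top is below the ribs (holder origin less than 3 mm above the plate), only clockwise from above, from y to x; pins stop it a few degrees past 90. Let go there, the ring lifts it about 2.5 mm into the seat.
- vial_holder: Loose metal holder, 0.1 to 0.18 kg, hanging in the rack: block 44 (x) x 36 (y) mm from z = 4 to 40 mm on a round flange, radius 28, 4 mm thick. Origin: middle of the flange's underside, z up. Grasp along y (36 mm), fingertips above the flange. Origin over the platform: 7 mm when the flange meets the ring, 0 at the bottom of travel, about 5.5 mm locked (3 mm if still on the ribs).
- t_bar (a point): Middle of the T-bar's underside, 17.5 mm below the vial holder's origin, axes as the holder's. Bar 24 mm long along x (like the block's long side), 7 mm wide along y, 6 mm high, all edges rounded by 1.5 mm, on a round neck of 7 mm diameter. It enters the slot with its x along the shaker's y.
- bore_floor (a point): Centre of the bore's floor in the vial holder, 20 mm above its origin; z up. Round bore of 26.5 mm diameter, 20 mm deep, open to the top of the block.
- rack: Grey plastic rack block, 76 (x) x 170 (y) x 24 mm high, fixed, with two round holes of 30 mm at y = +42 and -42 mm, in which the two holders stand, flange on the rack's top. Origin: centre of its underside.
- tube_holder: The other holder, of the same outer shape and size but with a narrow bore of 16.5 mm; it stays in the rack. Origin: middle of its flange's underside.
- vial: Closed glass screw-cap vial, 23 mm diameter, 49 mm high with the white cap (radius 9.5 mm, from z = 40 to 49 mm), 14 g, standing on the bench. Origin: centre of its underside, z up.
- timer: White bench timer with three buttons, 66 x 66 x 20 mm. Origin: centre of its underside. To be left alone.
- dropper_bottle: Amber dropper bottle, 37 mm wide, 98 mm high. Origin: centre of its underside. To be left alone.
- cassette: Small two-part cuvette cassette, 47 x 53 x 35 mm. Origin: centre of its underside. To be left alone.
Mind the look-alikes: they are no part of the job. Leave any blue look-alike of the vial_holder alone.

How it is judged:
By the outcome, as a careful person would: the job done as asked, in the order asked, and still so for the second after the job is handed in, with the robot touching nothing.
It also fails if it takes over 72 s, if anything falls off the work surface, if the arm or the gripper's body presses on something with over 40 N, if the wrist force passes 120 N, or if a joint passes its speed limit or range.

## Robot

A 6-joint arm with a two-finger parallel gripper is mounted at the origin on a cart in front of the work surface, level with it; the furniture and walls round the work are solid. World frame = base frame: x ahead of the robot, y to its left, z up, the work surface at z = 0. Lengths are in m, angles in degrees, forces in N, time in s.
With the tool pointing down it reaches from about 0.375 to 0.9 m from the base axis. Payload 3.1 kg.
Tool frame: the origin (TCP) lies at the very end of the fingers, on their centre line; the grasp point (between the pads) lies 19 mm behind it; z points along the fingers, y is the line along which they close (so a half turn about z gives the same grasp; the last joint's range is limited). The gripper opens to 87 mm and grips with 3 to 60 N. Pads are 19 mm wide; open, the fingers measure 117 mm over their backs; the gripper's body (75 mm by 190 mm) begins 51 mm behind the grasp point.
Start: joints at [65.46, 30.224, 82.088, -0, 67.689, -10.227], TCP at [0.154, 0.606, 0.223] pointing down, gripper open.
Joint ranges: [-176.69, 176.69], [-43.24, 126.21], [12.49, 139.97], [-82, 262], [0, 151.66], [-163.58, 163.58]. Speed limits (degrees/s): [159.86, 159.86, 180, 180, 180, 180].

## Interface

Orientations are given as a 3x3 rotation matrix whose columns are the frame's x, y, z axes.
In Python, from rig import bot gives the robot as it stands.
- The arm moves only by the tool move_arm, never from a script. Its argument "increments" is a list of rows, each an object with "xyz": the shift along the tool's x, y, z in mm, a list of three; "roll": the turn about the tool's z in rad; "grip": the opening in per cent of the stroke, from 0 (shut) to 100 (fully open). A call has 1 to 5 rows; each row shifts and turns the commanded pose from where the row before left it, along the tool's axes as they then stand; what a row does not reach is not made up. A row lasts 1/12 s, in which the tool goes at most 41.7 mm and 7.16 degrees, less where a joint would pass 70% of its speed; a pose out of reach is approached as far as the arm can. A call is refused whole if a number of a shift passes 41.7 or a number of a turn 0.125, either way. A call with a gripper value outside its range is refused whole. The fingers move at their own pace and stop on an object; the grip force is fixed at half the most. Time passes only in rows, so rows that do not move let the fingers close. It gives the time, the measured TCP pose, the force, the opening and the grip force at its end, in the units of the state.
- bot.read_state(): the state, without advancing time (a new reading comes with each control period).
- bot.capture(name): name is "scene" or "top"; returns (picture, depth): 480x640x3 uint8, red, green, blue; 480x640 float32, m along the optical axis (not along the pixel's ray), 0 where there is no reading.
- bot.camera_model(name): a dict with "intrinsics" (3x3 intrinsics, pixels), "rvec" (rotation vector, rad) and "tvec" (3), from world to camera coordinates, as OpenCV has them. Camera axes: x right, y down, z forward; pixel columns grow to the right and rows downward; lengths in m; the calibration is good to about 2 mm. A picture is of the moment at which its call begins. camera_model takes no time and is no camera call.
- bot.hand_in(): hands the job in; it is judged then, once.
Trained networks look in the newest picture that a camera, given by its name, has taken for a name from the list of things; names that differ only in an ending like _2 or _b are one class to them, and where a whole thing is asked for, a point or a joint stands for the part that bears it (a point fixed in the world has none). Each returns a list of dicts, best first, with "conf" (0 to 1); they miss things now and then, are a little off and sometimes report something else, mostly with a low value. They report only what shows in the picture. A call takes as long as a camera call. They do not tell look-alikes from the thing itself.
- bot.spot_in(label, camera): "at" ([x, y, z] in m, in the coordinates of the camera as it stood for that picture, good to about 4 mm: the middle of the surface that is visible of it).
- bot.trace(label, camera): "mask" (480x640 bool, what is visible of it).
The state is a dict: "time_s": time; "joint_positions": joint angles; "qvel": joint speeds; "tau": joint torques, N m; "position": TCP position; "tcp_rot": TCP orientation; "force": force on the tool from outside, world axes, zero at the start; "moment": the same for the moment, N m; "opening": opening from 0.0 (shut) to 1.0 (fully open); "grasp_force": force on a finger pad.
Only numpy, scipy, OpenCV 4.12 (cv2) and the standard library are available. Lean on these libraries where they do the work, as an engineer would, in place of code of your own. Each camera call takes 0.05 s, during which the arm holds its last target. There are 200 camera calls.

## Working session

There is one attempt and no reset: what is moved stays moved. The work goes in short steps, Python scripts to look and compute and a tool call to move; the robot and the scene stay as the last step left them, time stands still between calls to the robot, and variables do not carry over. Pictures are saved under pics/ and viewed, at most 10 in all, crops included, and the job is handed in when it is done.

Besides the shell and the picture viewer there is one more tool, called after "Emit:" as name(argument=value, ...), one argument or row to a line, values as JSON. move_arm: Moves the arm, as the interface text tells. Its arguments: {"type":"object","properties":{"increments":{"type":"array"}},"required":["increments"]}

```bash
mkdir -p pics; ls
cat > h.py <<'E'
import numpy as np, cv2
from rig import bot
def cam(n):
    m=bot.camera_model(n); R=cv2.Rodrigues(np.array(m["rvec"],float))[0]; return np.array(m["intrinsics"]),R,np.array(m["tvec"],float).ravel()
def c2w(n,p): K,R,t=cam(n); return R.T@(np.array(p)-t)
def cloud(n,d):
    K,R,t=cam(n); v,u=np.mgrid[:480,:640]
    P=np.stack([(u-K[0,2])/K[0,0]*d,(v-K[1,2])/K[1,1]*d,d],-1); return (P-t)@R
def save(n,im): cv2.imwrite(f"pics/{n}.png",im[...,::-1])
E
python3 - <<'E'
from h import *
for n in ("scene","top"):
    im,d=bot.capture(n); save(n,im); np.save(n+"d.npy",d); np.save(n+"i.npy",im)
    K,R,t=cam(n); print(n,K[0,0],-R.T@t)
    for l in "shaker vial_holder tube_holder rack vial timer dropper_bottle cassette".split():
        for r in bot.spot_in(l,n):
            c=np.array(r["at"]); p=K@c; print(l,round(r["conf"],2),c2w(n,c).round(3),(p[:2]/p[2]).round())
s=bot.read_state(); print(s["position"],s["tcp_rot"],s["time_s"],s["force"],s["opening"])
E
```

```text
pics
scene 474.42748333477596 [-0.00320139  0.23120596  0.73119621]
shaker 0.64 [0.543 0.057 0.076] [291. 257.]
vial_holder 0.75 [ 0.474 -0.322  0.05 ] [483. 240.]
vial_holder 0.68 [ 0.468 -0.121  0.044] [394. 272.]
tube_holder 0.7 [ 0.482 -0.238  0.055] [445. 246.]
rack 0.64 [ 0.459 -0.279  0.027] [466. 259.]
vial 0.66 [0.396 0.258 0.036] [203. 373.]
timer 0.72 [ 0.594 -0.208  0.019] [401. 225.]
dropper_bottle 0.73 [ 0.706 -0.097  0.044] [334. 196.]
cassette 0.78 [0.377 0.096 0.036] [303. 350.]
top 596.6570885194085 [0.3912354  0.00320302 1.29547821]
shaker 0.88 [0.575 0.044 0.07 ] [292. 224.]
vial_holder 0.97 [ 0.474 -0.125  0.048] [371. 276.]
vial_holder 0.65 [ 0.483 -0.322  0.058] [466. 275.]
vial_holder 0.3 [ 0.495 -0.241  0.064] [427. 268.]
tube_holder 0.66 [ 0.492 -0.242  0.065] [428. 269.]
tube_holder 0.26 [ 0.485 -0.32   0.053] [464. 274.]
rack 0.73 [ 0.487 -0.283  0.024] [443. 273.]
rack 0.16 [0.568 0.046 0.075] [290. 227.]
vial 0.66 [0.407 0.256 0.048] [186. 303.]
timer 0.73 [ 0.602 -0.208  0.015] [409. 220.]
timer 0.25 [0.574 0.04  0.074] [293. 225.]
dropper_bottle 0.58 [ 0.709 -0.103  0.048] [363. 166.]
cassette 0.94 [0.382 0.097 0.031] [263. 318.]
[0.15447227 0.60560184 0.2225928 ] [[-9.68960770e-01  2.47214534e-01  1.68677970e-06]
 [ 2.47214533e-01  9.68960768e-01  6.60419552e-05]
 [ 1.46921078e-05  6.44090602e-05 -9.99999998e-01]] 0.9 [0.37484813 0.02310928 0.59316351] 1.0020110147313903
```

Run:
```python
from h import *
a=np.load("topi.npy")[150:330,160:500]; b=np.load("scenei.npy")[170:410,180:520]
a=cv2.resize(a,(566,300),interpolation=cv2.INTER_CUBIC); 
b=cv2.resize(b,None,fx=2,fy=2,interpolation=cv2.INTER_CUBIC)[:]
save("crop_s",b)
t=np.load("topi.npy")[140:340,160:500]; save("crop_t",cv2.resize(t,None,fx=2.35,fy=2.35,interpolation=cv2.INTER_CUBIC))
```

```text
(no output)
```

View pics/crop_s.png

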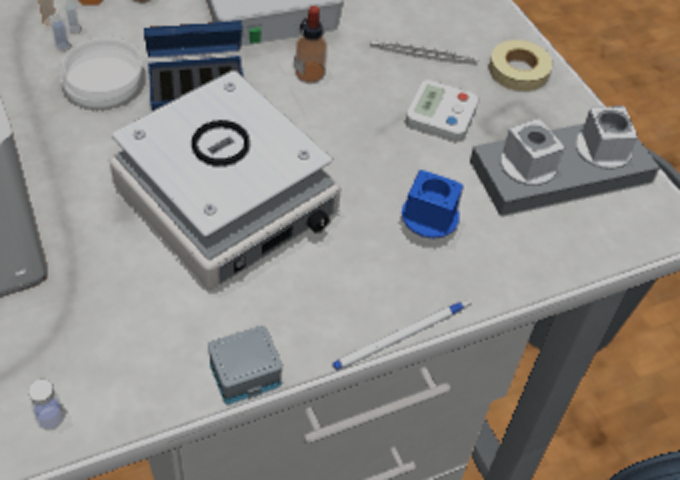

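View pics/crop_t.png

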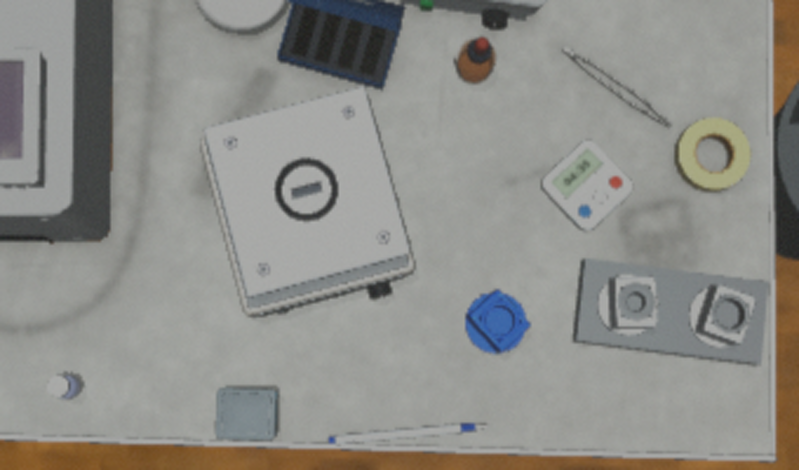

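Candidates, in crop_t pixels: grey holder (635,302) has a narrow bore, grey holder (727,314) has a wide bore, and the blue one (497,320) is the look-alike. The right-hand grey one fits, so I'll measure it and confirm it in an enlarged crop.

Run:
```python
from h import *
def rect(Q):
    (c,s,a)=cv2.minAreaRect((Q*1000).astype(np.float32)); return np.round(c,1),np.round(s,1),round(a,1)
def trim(M,k=3): return cv2.morphologyEx(M.astype(np.uint8),cv2.MORPH_OPEN,np.ones((k,k)))>0
for n in ("top","scene"):
    W=cloud(n,np.load(n+"d.npy")); im=np.load(n+"i.npy"); K,R,t=cam(n); O=-R.T@t
    def px2w(u,v,z):
        r=R.T@np.linalg.inv(K)@np.array([u,v,1.]); return O+r*(z-O[2])/r[2]
    x,y,z=W[...,0],W[...,1],W[...,2]
    tb=(abs(x-.6)<.4)&(abs(z)<.008); print(n,"table z",np.median(z[tb]).round(4))
    for nm,cx,cy in (("wide",.482,-.322),("narrow",.492,-.242)):
        M=(abs(x-cx)<.04)&(abs(y-cy)<.04)&(abs(z-.064)<.006); print(nm,M.sum(),np.median(z[M]),rect(W[trim(M,2)][:,:2]))
    M=(abs(x-.57)<.12)&(abs(y-.045)<.12)&(abs(z-.074)<.006); print("plat",np.median(z[M]),rect(W[trim(M)][:,:2]))
    M=(abs(x-.485)<.08)&(abs(y+.283)<.11)&(abs(z-.024)<.005); print("rack",np.median(z[M]),rect(W[trim(M)][:,:2]))
    g=im.astype(int).max(-1)
    P=(abs(x-.575)<.05)&(abs(y-.045)<.05)&(z>.06)
    D=P&(g<70); v,u=np.nonzero(D); e=cv2.fitEllipse(cv2.convexHull(np.stack([u,v],1).astype(np.int32))); print("ring",len(u),e,px2w(*e[0],.081))
    N=np.hypot((u.mean()-np.arange(640))[None],(v.mean()-np.arange(480))[:,None])<(8 if n=="top" else 13)
    sl=P&N&(g<150); vv,uu=np.nonzero(sl); 
    S=np.array([px2w(a,b,.074) for a,b in zip(uu,vv)]); print("slot",len(uu),S.mean(0).round(4),rect(S[:,:2]))
    M=(abs(x-.405)<.03)&(abs(y-.257)<.03)&(z>.01); print("vial",M.sum(),W[M].mean(0).round(4),W[M].min(0).round(4),W[M].max(0).round(4))
    M&=(z>.043); print(" cap",M.sum(),W[M].mean(0).round(4),rect(W[M][:,:2]))
im=np.load("topi.npy")[245:305,405:495]; sc=np.load("scenei.npy")[215:275,415:515]
save("cand",np.vstack([cv2.resize(im,(450,300),interpolation=cv2.INTER_CUBIC),cv2.resize(sc,(450,270),interpolation=cv2.INTER_CUBIC)]))
```

```text
top table z 0.0002
wide 263 0.06437012586908893 (array([ 453.9, -179.2]), array([ 52. , 382.3]), 11.2)
narrow 321 0.06451129652053667 (array([ 457.8, -134.4]), array([ 48.5, 301.9]), 16.7)
plat 0.07423781800077864 (array([582.6,  47.4]), array([156.8, 148.1]), 16.9)
rack 0.024696054095197383 (array([ 489.7, -288.5]), array([171.2,  76.3]), 84.3)
ring 113 ((289.90704345703125, 220.1708984375), (24.72736930847168, 25.115495681762695), 92.04000854492188) [0.58230934 0.04740006 0.081     ]
slot 15 [0.5848 0.0474 0.074 ] (array([582.7,  47.4]), array([10.2, 27.6]), 16.1)
vial 123 [0.4053 0.2566 0.0404] [0.3953 0.2479 0.0108] [0.4162 0.2684 0.0545]
 cap 71 [0.4057 0.2594 0.049 ] (array([405.5, 259.1]), array([16.5, 18.6]), 1.8)
scene table z 0.0008
wide 285 0.06434692105703546 (array([ 583.1, -460.7]), array([  51.3, 1813. ]), 38.7)
narrow 344 0.06454984693416665 (array([281.9, -30.9]), array([ 53. , 772.8]), 43.5)
plat 0.0748074645182985 (array([580.4,  46.3]), array([157.2, 148.9]), 16.8)
rack 0.025001319395647932 (array([ 486.5, -289.3]), array([172.5,  78.8]), 84.2)
ring 210 ((289.8210144042969, 241.11328125), (22.145570755004883, 28.536617279052734), 88.10044860839844) [0.57841893 0.04726876 0.081     ]
slot 296 [0.5843 0.0463 0.074 ] (array([584.6,  46.1]), array([47.5, 59.8]), 69.8)
vial 300 [0.3986 0.2586 0.0364] [0.391  0.2474 0.01  ] [0.4128 0.2698 0.0524]
 cap 126 [0.4022 0.259  0.0489] (array([403. , 259.2]), array([18.6, 18.1]), 47.6)
```

View pics/cand.png

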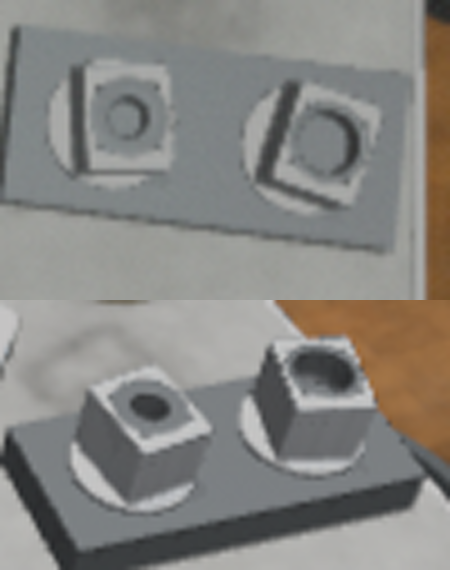

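Run:
```python
from h import *
for n in ("top","scene"):
    W=cloud(n,np.load(n+"d.npy")); x,y,z=W[...,0],W[...,1],W[...,2]
    for nm,cx,cy in (("wide",.485,-.325),("narrow",.492,-.242)):
        M=(np.hypot(x-cx,y-cy)<.034)&(abs(z-.064)<.004)
        Q=(W[M][:,:2]*1000).astype(np.float32); print(n,nm,len(Q),cv2.minAreaRect(Q),Q.mean(0))
    # flange
        M=(np.hypot(x-cx,y-cy)<.034)&(abs(z-.0285)<.0015); Q=(W[M][:,:2]*1000).astype(np.float32)
        h=cv2.convexHull(Q); print("  flange",len(Q),cv2.minEnclosingCircle(h))
```

```text
top wide 232 ((485.654052734375, -330.0071105957031), (36.74278259277344, 44.87476348876953), 70.44026947021484) [ 485.88126 -329.64432]
  flange 87 ((485.1206359863281, -325.0135803222656), 33.66493225097656)
top narrow 282 ((494.1195983886719, -246.19454956054688), (42.23310089111328, 36.808353424072266), 2.806274890899658) [ 493.83582 -246.35541]
  flange 84 ((491.81884765625, -241.76466369628906), 33.68074035644531)
scene wide 250 ((482.5810241699219, -330.4051818847656), (37.08661651611328, 48.0910530090332), 72.51717376708984) [ 480.99194 -329.1408 ]
  flange 94 ((480.1629638671875, -323.6642761230469), 31.144973754882812)
scene narrow 317 ((490.7962951660156, -247.07086181640625), (45.70849609375, 39.29817199707031), 3.8655340671539307) [ 489.19934 -245.851  ]
  flange 100 ((490.8707580566406, -240.6992950439453), 32.484169006347656)
```

```bash
cat > plan.py <<'E'
import numpy as np, json, sys
from rig import bot
def plan(wps, grip, step=40, start=None):
    """wps: (x,y,z,theta) mm/deg, translate then roll"""
    s=bot.read_state(); R=np.array(s["tcp_rot"]); p=np.array(s["position"])*1000; th=np.degrees(np.arctan2(R[1,1],R[0,1]))
    if start: p,th=np.array(start[:3],float),start[3]
    print("at",p.round(1),round(th,2),"t",s["time_s"],"F",np.round(s["force"],1),"open",round(s["opening"],3))
    for x,y,z,t in wps:
        d=np.array([x,y,z])-p; a=np.radians(th)
        v=np.array([-np.sin(a)*d[0]+np.cos(a)*d[1],np.cos(a)*d[0]+np.sin(a)*d[1],-d[2]])
        n=max(1,int(np.ceil(np.abs(v).max()/step))) ; n=max(n,int(np.ceil(np.linalg.norm(v)/41)))
        if np.linalg.norm(v)>.05: print(n,"x",list((v/n).round(1)))
        dr=-np.radians((t-th+180)%360-180); m=int(np.ceil(abs(dr)/.124))
        if abs(dr)>.002: print(m,"x roll",round(dr/m,4))
        p=np.array([x,y,z],float); th=t
E
python3 -c "
from plan import *
plan([(400,200,223,75.68),(485.5,-330,140,70.4),(485.5,-330,31,70.4)],65)"
```

```text
at [154.5 605.6 222.6] 75.69 t 0.9 F [0.4 0.  0.6] open 1.002
12 x [np.float64(-28.2), np.float64(-27.7), np.float64(-0.0)]
14 x [np.float64(-15.3), np.float64(-35.2), np.float64(5.9)]
1 x roll 0.0922
3 x [np.float64(0.0), np.float64(0.0), np.float64(36.3)]
```

The enlarged crop shows the right-hand holder (about (325,140) top, (325,370) scene) with the wide bore and the left one with the narrow bore, so I'll go for the right one.

Emit:
move_arm(
  increments=[
    {"xyz":[-28.2,-27.7,0],"roll":0,"grip":65},
    {"xyz":[-28.2,-27.7,0],"roll":0,"grip":65},
    {"xyz":[-28.2,-27.7,0],"roll":0,"grip":65},
    {"xyz":[-28.2,-27.7,0],"roll":0,"grip":65},
    {"xyz":[-28.2,-27.7,0],"roll":0,"grip":65},
  ],
)

```text
time_s: 1.32
position: [0.2574, 0.4351, 0.2227]
tcp_rot: [[-0.969, 0.246, 0.001], [0.246, 0.969, 0.0], [-0.0, 0.0, -1.0]]
force: [0.3, 0.5, -0.1]
opening: 0.71
grasp_force: 0.0
```

Emit:
move_arm(
  increments=[
    {"xyz":[-28.2,-27.7,0],"roll":0,"grip":65},
    {"xyz":[-28.2,-27.7,0],"roll":0,"grip":65},
    {"xyz":[-28.2,-27.7,0],"roll":0,"grip":65},
    {"xyz":[-28.2,-27.7,0],"roll":0,"grip":65},
    {"xyz":[-28.2,-27.7,0],"roll":0,"grip":65},
  ],
)

```text
time_s: 1.73
position: [0.36, 0.2659, 0.2229]
tcp_rot: [[-0.969, 0.247, 0.001], [0.247, 0.969, 0.0], [-0.001, 0.001, -1.0]]
force: [0.5, 0.4, 0.6]
opening: 0.645
grasp_force: 0.0
```

Emit:
move_arm(
  increments=[
    {"xyz":[-28.2,-27.7,0],"roll":0,"grip":65},
    {"xyz":[-28.2,-27.7,0],"roll":0,"grip":65},
    {"xyz":[-15.3,-35.2,5.9],"roll":0,"grip":65},
    {"xyz":[-15.3,-35.2,5.9],"roll":0,"grip":65},
    {"xyz":[-15.3,-35.2,5.9],"roll":0,"grip":65},
  ],
)

```text
time_s: 2.15
position: [0.4191, 0.0843, 0.205]
tcp_rot: [[-0.969, 0.247, 0.001], [0.247, 0.969, -0.0], [-0.001, 0.0, -1.0]]
force: [1.0, 0.3, -0.4]
opening: 0.651
grasp_force: 0.0
```

Emit:
move_arm(
  increments=[
    {"xyz":[-15.3,-35.2,5.9],"roll":0,"grip":65},
    {"xyz":[-15.3,-35.2,5.9],"roll":0,"grip":65},
    {"xyz":[-15.3,-35.2,5.9],"roll":0,"grip":65},
    {"xyz":[-15.3,-35.2,5.9],"roll":0,"grip":65},
    {"xyz":[-15.3,-35.2,5.9],"roll":0,"grip":65},
  ],
)

```text
time_s: 2.57
position: [0.4493, -0.1054, 0.1753]
tcp_rot: [[-0.969, 0.248, 0.001], [0.248, 0.969, -0.0], [-0.001, -0.0, -1.0]]
force: [1.4, -0.6, -0.6]
opening: 0.65
grasp_force: 0.0
```

Emit:
move_arm(
  increments=[
    {"xyz":[-15.3,-35.2,5.9],"roll":0,"grip":65},
    {"xyz":[-15.3,-35.2,5.9],"roll":0,"grip":65},
    {"xyz":[-15.3,-35.2,5.9],"roll":0,"grip":65},
    {"xyz":[-15.3,-35.2,5.9],"roll":0,"grip":65},
    {"xyz":[-15.3,-35.2,5.9],"roll":0,"grip":65},
  ],
)

```text
time_s: 2.98
position: [0.4799, -0.2949, 0.1457]
tcp_rot: [[-0.969, 0.248, 0.0], [0.248, 0.969, -0.0], [-0.0, -0.0, -1.0]]
force: [0.6, 0.4, -0.6]
opening: 0.651
grasp_force: 0.0
```

Emit:
move_arm(
  increments=[
    {"xyz":[-15.3,-35.2,5.9],"roll":0,"grip":65},
    {"xyz":[0,0,0],"roll":0.092,"grip":65},
    {"xyz":[0,0,0],"roll":0,"grip":65},
  ],
)

```text
time_s: 3.23
position: [0.486, -0.3332, 0.1394]
tcp_rot: [[-0.94, 0.34, 0.0], [0.34, 0.94, -0.0], [-0.001, -0.0, -1.0]]
force: [0.3, 0.7, -1.2]
opening: 0.651
grasp_force: 0.0
```

Run:
```python
from plan import *
plan([(485.5,-330,140,70.4),(485.5,-330,31,70.4)],65)
from h import *
im,d=bot.capture("scene"); save("above",cv2.resize(im[120:300,380:620],None,fx=3,fy=3))
```

```text
at [ 486.  -333.2  139.4] 70.13 t 3.2333 F [ 0.3  0.7 -1.2] open 0.651
1 x [np.float64(1.6), np.float64(2.8), np.float64(-0.6)]
1 x roll -0.0046
3 x [np.float64(0.0), np.float64(0.0), np.float64(36.3)]
```

View pics/above.png

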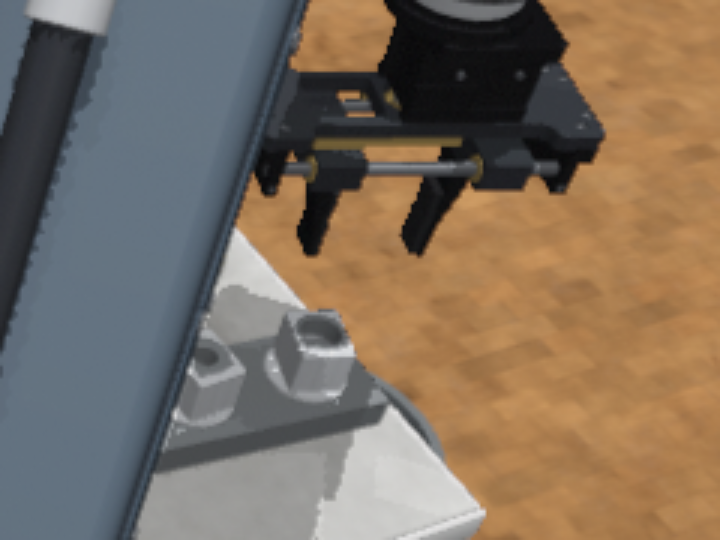

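The gripper hangs above the wide holder, with the fingers at about (310,250) and (415,250) over the holder at (315,350). I'll apply the small correction and descend.

Emit:
move_arm(
  increments=[
    {"xyz":[1.6,2.8,0],"roll":0,"grip":65},
    {"xyz":[0,0,36],"roll":0,"grip":65},
    {"xyz":[0,0,36],"roll":0,"grip":65},
    {"xyz":[0,0,24],"roll":0,"grip":65},
    {"xyz":[0,0,12],"roll":0,"grip":65},
  ],
)

```text
time_s: 3.7
position: [0.4837, -0.3239, 0.0295]
tcp_rot: [[-0.943, 0.332, -0.004], [0.332, 0.943, 0.004], [0.005, 0.003, -1.0]]
force: [0.6, -0.0, 0.1]
opening: 0.645
grasp_force: 0.0
```

Emit:
move_arm(
  increments=[
    {"xyz":[0,0,0],"roll":0,"grip":65},
    {"xyz":[0,0,0],"roll":0,"grip":0},
    {"xyz":[0,0,0],"roll":0,"grip":0},
    {"xyz":[0,0,0],"roll":0,"grip":0},
    {"xyz":[0,0,0],"roll":0,"grip":0},
  ],
)

```text
time_s: 4.12
position: [0.4861, -0.3282, 0.0335]
tcp_rot: [[-0.942, 0.335, 0.002], [0.335, 0.942, -0.002], [-0.003, -0.002, -1.0]]
force: [-0.1, -2.6, 0.6]
opening: 0.431
grasp_force: 0.6
```

Emit:
move_arm(
  increments=[
    {"xyz":[0,0,0],"roll":0,"grip":0},
    {"xyz":[0,0,0],"roll":0,"grip":0},
    {"xyz":[0,0,0],"roll":0,"grip":0},
  ],
)

```text
time_s: 4.37
position: [0.4861, -0.3283, 0.0335]
tcp_rot: [[-0.942, 0.335, 0.002], [0.335, 0.942, -0.002], [-0.002, -0.001, -1.0]]
force: [0.1, 0.3, 6.8]
opening: 0.413
grasp_force: 30.0
```

Run:
```python
from plan import *
plan([(486,-328,145,70.4),(581.5,47.4,145,16.5)],0)
```

```text
at [ 486.1 -328.3   33.5] 70.43 t 4.3667 F [0.1 0.3 6.8] open 0.413
3 x [np.float64(0.0), np.float64(0.1), np.float64(-37.2)]
10 x [np.float64(3.6), np.float64(38.6), np.float64(-0.0)]
8 x roll 0.1176
```

Emit:
move_arm(
  increments=[
    {"xyz":[0,0,-10],"roll":0,"grip":0},
    {"xyz":[0,0,-25],"roll":0,"grip":0},
    {"xyz":[0,0,-38],"roll":0,"grip":0},
    {"xyz":[0,0,-38],"roll":0,"grip":0},
    {"xyz":[1.8,19.3,0],"roll":0,"grip":0},
  ],
)

```text
time_s: 4.78
position: [0.4939, -0.3151, 0.1507]
tcp_rot: [[-0.941, 0.338, 0.012], [0.337, 0.941, -0.013], [-0.016, -0.008, -1.0]]
force: [1.5, -1.7, -1.2]
opening: 0.41
grasp_force: 30.0
```

Emit:
move_arm(
  increments=[
    {"xyz":[3.6,38.6,0],"roll":0,"grip":0},
    {"xyz":[3.6,38.6,0],"roll":0,"grip":0},
    {"xyz":[3.6,38.6,0],"roll":0,"grip":0},
    {"xyz":[3.6,38.6,0],"roll":0,"grip":0},
    {"xyz":[3.6,38.6,0],"roll":0,"grip":0},
  ],
)

```text
time_s: 5.2
position: [0.5375, -0.1189, 0.1434]
tcp_rot: [[-0.942, 0.336, -0.0], [0.336, 0.942, 0.0], [0.0, 0.0, -1.0]]
force: [0.0, -0.8, -1.3]
opening: 0.415
grasp_force: 30.0
```

Emit:
move_arm(
  increments=[
    {"xyz":[3.6,38.6,0],"roll":0,"grip":0},
    {"xyz":[3.6,38.6,0],"roll":0,"grip":0},
    {"xyz":[3.6,38.6,0],"roll":0,"grip":0},
    {"xyz":[3.6,38.6,0],"roll":0,"grip":0},
    {"xyz":[1.8,19.3,0],"roll":0,"grip":0},
  ],
)

```text
time_s: 5.62
position: [0.5808, 0.0527, 0.1434]
tcp_rot: [[-0.943, 0.333, 0.0], [0.333, 0.943, 0.002], [0.0, 0.002, -1.0]]
force: [0.4, -0.5, -1.2]
opening: 0.412
grasp_force: 30.0
```

Emit:
move_arm(
  increments=[
    {"xyz":[0,0,0],"roll":0.1176,"grip":0},
    {"xyz":[0,0,0],"roll":0.1176,"grip":0},
    {"xyz":[0,0,0],"roll":0.1176,"grip":0},
    {"xyz":[0,0,0],"roll":0.1176,"grip":0},
    {"xyz":[0,0,0],"roll":0.1176,"grip":0},
  ],
)

```text
time_s: 6.03
position: [0.5802, 0.0486, 0.1432]
tcp_rot: [[-0.594, 0.805, -0.001], [0.805, 0.594, 0.0], [0.001, -0.001, -1.0]]
force: [-0.0, -0.8, -1.2]
opening: 0.41
grasp_force: 30.0
```

Emit:
move_arm(
  increments=[
    {"xyz":[0,0,0],"roll":0.1176,"grip":0},
    {"xyz":[0,0,0],"roll":0.1176,"grip":0},
    {"xyz":[0,0,0],"roll":0.1176,"grip":0},
    {"xyz":[0,0,0],"roll":0,"grip":0},
    {"xyz":[0,0,0],"roll":0,"grip":0},
  ],
)

```text
time_s: 6.45
position: [0.5804, 0.0483, 0.1431]
tcp_rot: [[-0.287, 0.958, -0.001], [0.958, 0.287, 0.0], [0.0, -0.0, -1.0]]
force: [0.6, -0.2, -1.6]
opening: 0.411
grasp_force: 30.0
```

Run:
```python
from plan import *
plan([(581.5,47.4,145,16.5)],0)
from h import *
for n in ("scene","top"):
    im,d=bot.capture(n); np.save(n+"d2.npy",d); np.save(n+"i2.npy",im)
    if n=="scene": save("hover",cv2.resize(im[130:330,190:400],None,fx=2.8,fy=2.8,interpolation=cv2.INTER_CUBIC))
```

```text
at [580.4  48.3 143.1] 16.68 t 6.45 F [ 0.6 -0.2 -1.6] open 0.411
1 x [np.float64(-1.2), np.float64(0.8), np.float64(-1.9)]
1 x roll 0.0031
```

View pics/hover.png

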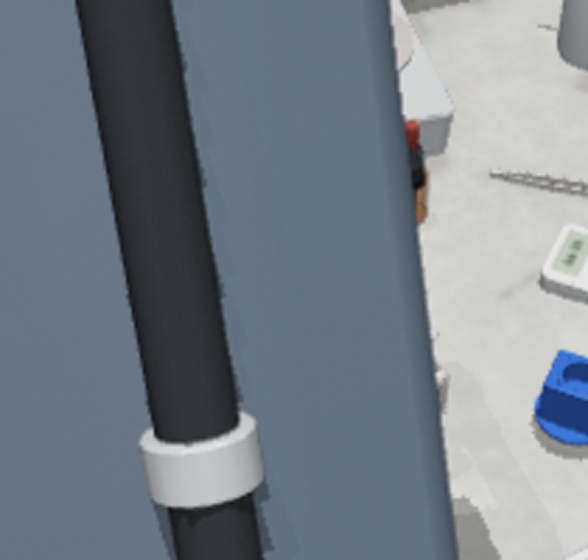

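The arm blocks the scene camera here, so I'll feel for the slot. The top camera gave both the holder and the ring, so its bias should cancel; target TCP is (582.4, 47.4).

Emit:
move_arm(
  increments=[
    {"xyz":[-1.4,1.7,0],"roll":0,"grip":0},
    {"xyz":[0,0,15],"roll":0,"grip":0},
    {"xyz":[0,0,12],"roll":0,"grip":0},
    {"xyz":[0,0,9],"roll":0,"grip":0},
    {"xyz":[0,0,0],"roll":0,"grip":0},
  ],
)

```text
time_s: 6.97
position: [0.5814, 0.0475, 0.1051]
tcp_rot: [[-0.285, 0.959, -0.004], [0.959, 0.285, 0.0], [0.002, -0.004, -1.0]]
force: [-1.0, -0.2, -1.6]
opening: 0.412
grasp_force: 30.0
```

Emit:
move_arm(
  increments=[
    {"xyz":[0,0,0],"roll":0,"grip":0},
    {"xyz":[0,0,2],"roll":0,"grip":0},
    {"xyz":[0,0,2],"roll":0,"grip":0},
    {"xyz":[0,0,0],"roll":0,"grip":0},
  ],
)

```text
time_s: 7.3
position: [0.583, 0.0475, 0.1032]
tcp_rot: [[-0.284, 0.959, 0.0], [0.959, 0.284, -0.0], [-0.0, 0.0, -1.0]]
force: [0.6, 0.1, -1.5]
opening: 0.41
grasp_force: 30.0
```

Emit:
move_arm(
  increments=[
    {"xyz":[0,0,1],"roll":0,"grip":0},
    {"xyz":[0,0,1],"roll":0,"grip":0},
    {"xyz":[0,0,0],"roll":0,"grip":0},
  ],
)

```text
time_s: 7.55
position: [0.5828, 0.0474, 0.1009]
tcp_rot: [[-0.284, 0.959, -0.0], [0.959, 0.284, -0.0], [-0.0, -0.0, -1.0]]
force: [-0.8, -0.0, -1.1]
opening: 0.41
grasp_force: 30.0
```

Emit:
move_arm(
  increments=[
    {"xyz":[0,0,1],"roll":0,"grip":0},
    {"xyz":[0,0,0],"roll":0,"grip":0},
  ],
)

```text
time_s: 7.72
position: [0.5828, 0.0474, 0.0998]
tcp_rot: [[-0.284, 0.959, -0.0], [0.959, 0.284, 0.0], [0.0, -0.0, -1.0]]
force: [-0.7, -0.4, -1.4]
opening: 0.41
grasp_force: 30.0
```

Emit:
move_arm(
  increments=[
    {"xyz":[0,0,1],"roll":0,"grip":0},
    {"xyz":[0,0,0],"roll":0,"grip":0},
  ],
)

```text
time_s: 7.88
position: [0.5827, 0.0474, 0.0988]
tcp_rot: [[-0.284, 0.959, -0.0], [0.959, 0.284, -0.0], [0.0, -0.0, -1.0]]
force: [0.5, 0.8, -1.0]
opening: 0.41
grasp_force: 30.0
```

Emit:
move_arm(
  increments=[
    {"xyz":[0,0,1],"roll":0,"grip":0},
    {"xyz":[0,0,0],"roll":0,"grip":0},
  ],
)

```text
time_s: 8.05
position: [0.5827, 0.0474, 0.0978]
tcp_rot: [[-0.284, 0.959, -0.0], [0.959, 0.284, 0.0], [0.0, -0.0, -1.0]]
force: [-1.0, 0.7, -1.9]
opening: 0.411
grasp_force: 30.0
```

Emit:
move_arm(
  increments=[
    {"xyz":[0,0,1],"roll":0,"grip":0},
    {"xyz":[0,0,1],"roll":0,"grip":0},
    {"xyz":[0,0,0],"roll":0,"grip":0},
  ],
)

```text
time_s: 8.3
position: [0.5827, 0.0474, 0.0957]
tcp_rot: [[-0.284, 0.959, -0.0], [0.959, 0.284, 0.0], [0.0, -0.0, -1.0]]
force: [-0.7, -0.5, -1.2]
opening: 0.413
grasp_force: 30.0
```

Emit:
move_arm(
  increments=[
    {"xyz":[0,0,1],"roll":0,"grip":0},
    {"xyz":[0,0,1],"roll":0,"grip":0},
    {"xyz":[0,0,0],"roll":0,"grip":0},
  ],
)

```text
time_s: 8.55
position: [0.5827, 0.0474, 0.0937]
tcp_rot: [[-0.284, 0.959, -0.0], [0.959, 0.284, 0.0], [0.0, -0.0, -1.0]]
force: [-0.6, -0.2, -1.7]
opening: 0.41
grasp_force: 30.0
```

Emit:
move_arm(
  increments=[
    {"xyz":[0,0,1],"roll":0,"grip":0},
    {"xyz":[0,0,1],"roll":0,"grip":0},
    {"xyz":[0,0,0],"roll":0,"grip":0},
  ],
)

```text
time_s: 8.8
position: [0.5827, 0.0475, 0.0917]
tcp_rot: [[-0.284, 0.959, -0.0], [0.959, 0.284, 0.0], [0.0, -0.0, -1.0]]
force: [-0.2, -0.3, -2.1]
opening: 0.413
grasp_force: 30.0
```

Emit:
move_arm(
  increments=[
    {"xyz":[0,0,1],"roll":0,"grip":0},
    {"xyz":[0,0,1],"roll":0,"grip":0},
    {"xyz":[0,0,0],"roll":0,"grip":0},
  ],
)

```text
time_s: 9.05
position: [0.583, 0.0474, 0.0903]
tcp_rot: [[-0.284, 0.959, 0.0], [0.959, 0.284, -0.0], [-0.0, 0.0, -1.0]]
force: [-0.3, 0.3, 2.9]
opening: 0.412
grasp_force: 30.0
```

Emit:
move_arm(
  increments=[
    {"xyz":[0,0,1],"roll":0,"grip":0},
    {"xyz":[0,0,0],"roll":0,"grip":0},
  ],
)

```text
time_s: 9.22
position: [0.583, 0.0474, 0.0894]
tcp_rot: [[-0.284, 0.959, 0.0], [0.959, 0.284, -0.0], [-0.0, 0.0, -1.0]]
force: [-0.8, 0.6, 4.3]
opening: 0.412
grasp_force: 30.0
```

Emit:
move_arm(
  increments=[
    {"xyz":[0,0,1],"roll":0,"grip":0},
    {"xyz":[0,0,1],"roll":0,"grip":0},
    {"xyz":[0,0,0],"roll":0,"grip":0},
  ],
)

```text
time_s: 9.47
position: [0.583, 0.0474, 0.0872]
tcp_rot: [[-0.284, 0.959, 0.0], [0.959, 0.284, -0.0], [-0.0, 0.0, -1.0]]
force: [-2.5, -1.1, 5.3]
opening: 0.414
grasp_force: 30.0
```

Emit:
move_arm(
  increments=[
    {"xyz":[0,0,1],"roll":0,"grip":0},
    {"xyz":[0,0,1],"roll":0,"grip":0},
    {"xyz":[0,0,0],"roll":0,"grip":0},
  ],
)

```text
time_s: 9.72
position: [0.5829, 0.0475, 0.0854]
tcp_rot: [[-0.284, 0.959, 0.0], [0.959, 0.284, -0.0], [-0.0, 0.0, -1.0]]
force: [-1.3, 0.1, 7.7]
opening: 0.411
grasp_force: 30.0
```

Emit:
move_arm(
  increments=[
    {"xyz":[0,0,0.7],"roll":0,"grip":0},
    {"xyz":[0,0,0],"roll":0,"grip":0},
  ],
)

```text
time_s: 9.88
position: [0.583, 0.0474, 0.0849]
tcp_rot: [[-0.284, 0.959, 0.0], [0.959, 0.284, -0.0], [-0.0, 0.0, -1.0]]
force: [-2.3, -0.1, 6.5]
opening: 0.412
grasp_force: 30.0
```

Emit:
move_arm(
  increments=[
    {"xyz":[0,0,0],"roll":0.05,"grip":0},
    {"xyz":[0,0,0],"roll":0.05,"grip":0},
    {"xyz":[0,0,0],"roll":0.05,"grip":0},
    {"xyz":[0,0,0],"roll":0.05,"grip":0},
    {"xyz":[0,0,0],"roll":0,"grip":0},
  ],
)

```text
time_s: 10.3
position: [0.5835, 0.0473, 0.0851]
tcp_rot: [[-0.087, 0.996, 0.002], [0.996, 0.087, -0.0], [-0.001, 0.002, -1.0]]
force: [-1.2, 0.0, 8.2]
opening: 0.411
grasp_force: 30.0
```

```bash
python3 -c "
from rig import bot; s=bot.read_state(); print(s['moment'],s['force'])"
```

```text
[-0.16354326  0.41216962 -0.05527319] [-1.24341574  0.01924642  8.15270984]
```

Emit:
move_arm(
  increments=[
    {"xyz":[0,0,0],"roll":0.08,"grip":0},
    {"xyz":[0,0,0],"roll":0.1,"grip":0},
    {"xyz":[0,0,0],"roll":0.1,"grip":0},
    {"xyz":[0,0,0],"roll":0.1,"grip":0},
    {"xyz":[0,0,0],"roll":0,"grip":0},
  ],
)

```text
time_s: 10.72
position: [0.5834, 0.0473, 0.0851]
tcp_rot: [[0.291, 0.957, 0.001], [0.957, -0.291, -0.0], [0.0, 0.001, -1.0]]
force: [-1.8, -0.9, 8.6]
opening: 0.408
grasp_force: 30.0
```

Emit:
move_arm(
  increments=[
    {"xyz":[0,0,0],"roll":0.1,"grip":0},
    {"xyz":[0,0,0],"roll":0.1,"grip":0},
    {"xyz":[0,0,0],"roll":0.1,"grip":0},
    {"xyz":[0,0,0],"roll":0.1,"grip":0},
    {"xyz":[0,0,0],"roll":0,"grip":0},
  ],
)

```text
time_s: 11.13
position: [0.5834, 0.0474, 0.0851]
tcp_rot: [[0.641, 0.768, 0.001], [0.768, -0.641, -0.0], [0.001, 0.001, -1.0]]
force: [-2.9, -0.4, 7.8]
opening: 0.414
grasp_force: 30.0
```

Emit:
move_arm(
  increments=[
    {"xyz":[0,0,0],"roll":0.1,"grip":0},
    {"xyz":[0,0,0],"roll":0.1,"grip":0},
    {"xyz":[0,0,0],"roll":0.1,"grip":0},
    {"xyz":[0,0,0],"roll":0.1,"grip":0},
    {"xyz":[0,0,0],"roll":0,"grip":0},
  ],
)

```text
time_s: 11.55
position: [0.5833, 0.0474, 0.0851]
tcp_rot: [[0.889, 0.458, 0.001], [0.458, -0.889, -0.0], [0.001, 0.001, -1.0]]
force: [-1.6, 0.4, 7.7]
opening: 0.412
grasp_force: 30.0
```

```bash
python3 -c "
from plan import *; s=bot.read_state(); print(s['moment'],s['force']); plan([(582.9,47.4,85,-73.5)],0)"
```

```text
[-0.04159249  0.50363477 -0.07066377] [-1.62921708  0.42640228  7.72329669]
at [583.3  47.4  85.1] -62.76 t 11.55 F [-1.6  0.4  7.7] open 0.412
1 x [np.float64(-0.4), np.float64(-0.2), np.float64(0.1)]
2 x roll 0.0937
```

Emit:
move_arm(
  increments=[
    {"xyz":[0,0,0],"roll":0.08,"grip":0},
    {"xyz":[0,0,0],"roll":0.08,"grip":0},
    {"xyz":[0,0,0],"roll":0.04,"grip":0},
    {"xyz":[0,0,0],"roll":0,"grip":0},
  ],
)

```text
time_s: 11.88
position: [0.5833, 0.0475, 0.0851]
tcp_rot: [[0.962, 0.274, 0.001], [0.274, -0.962, 0.0], [0.001, 0.0, -1.0]]
force: [-1.7, -0.2, 7.6]
opening: 0.412
grasp_force: 30.0
```

```bash
python3 -c "
from plan import *; s=bot.read_state(); print(s['moment']); plan([(582.9,47.4,85,-73.5)],0)"
```

```text
[ 0.01951704  0.5059509  -0.01234799]
at [583.3  47.5  85.1] -74.09 t 11.8833 F [-1.7 -0.2  7.6] open 0.412
1 x [np.float64(-0.4), np.float64(-0.0), np.float64(0.1)]
1 x roll -0.0103
```

Emit:
move_arm(
  increments=[
    {"xyz":[0,0,0],"roll":0.03,"grip":0},
    {"xyz":[0,0,0],"roll":0,"grip":0},
  ],
)

```text
time_s: 12.05
position: [0.5833, 0.0476, 0.0851]
tcp_rot: [[0.969, 0.246, 0.001], [0.246, -0.969, 0.0], [0.001, 0.0, -1.0]]
force: [-1.3, 0.6, 8.5]
opening: 0.409
grasp_force: 30.0
```

```bash
python3 -c "
from plan import *; s=bot.read_state(); print(s['moment']); plan([(582.9,47.4,85,-73.5)],0)"
```

```text
[0.09822234 0.51793108 0.05937389]
at [583.3  47.6  85.1] -75.78 t 12.05 F [-1.3  0.6  8.5] open 0.409
1 x [np.float64(-0.5), np.float64(0.1), np.float64(0.1)]
1 x roll -0.0398
```

Emit:
move_arm(
  increments=[
    {"xyz":[0,0,0],"roll":0.03,"grip":0},
    {"xyz":[0,0,0],"roll":0,"grip":0},
  ],
)

```text
time_s: 12.22
position: [0.5833, 0.0478, 0.0851]
tcp_rot: [[0.976, 0.216, 0.001], [0.216, -0.976, 0.0], [0.001, -0.0, -1.0]]
force: [-1.0, 0.9, 7.5]
opening: 0.409
grasp_force: 30.0
```

```bash
python3 -c "
from plan import *; s=bot.read_state(); print(s['moment']); plan([(582.9,47.4,85,-73.5)],0)"
```

```text
[0.26490285 0.49717169 0.09445858]
at [583.3  47.8  85.1] -77.5 t 12.2167 F [-1.   0.9  7.5] open 0.409
1 x [np.float64(-0.5), np.float64(0.3), np.float64(0.1)]
1 x roll -0.0698
```

Emit:
move_arm(
  increments=[
    {"xyz":[0,0,0],"roll":0.03,"grip":0},
    {"xyz":[0,0,0],"roll":0,"grip":0},
  ],
)

```text
time_s: 12.38
position: [0.5833, 0.0479, 0.0851]
tcp_rot: [[0.982, 0.187, 0.001], [0.187, -0.982, 0.001], [0.001, -0.0, -1.0]]
force: [-1.2, 0.3, 8.4]
opening: 0.414
grasp_force: 30.0
```

```bash
python3 -c "
from plan import *; s=bot.read_state(); print(s['moment']); plan([(582.9,47.4,85,-73.5)],0)"
```

```text
[0.25264289 0.53980375 0.11859759]
at [583.3  47.9  85.1] -79.22 t 12.3833 F [-1.2  0.3  8.4] open 0.414
1 x [np.float64(-0.5), np.float64(0.5), np.float64(0.1)]
1 x roll -0.0998
```

Emit:
move_arm(
  increments=[
    {"xyz":[0,0,0],"roll":-0.03,"grip":0},
    {"xyz":[0,0,0],"roll":-0.03,"grip":0},
    {"xyz":[0,0,-0.7],"roll":0,"grip":0},
    {"xyz":[0,0,-0.7],"roll":0,"grip":0},
    {"xyz":[0,0,0],"roll":0,"grip":0},
  ],
)

```text
time_s: 12.8
position: [0.5833, 0.0477, 0.0863]
tcp_rot: [[0.969, 0.246, 0.001], [0.246, -0.969, 0.0], [0.001, -0.0, -1.0]]
force: [-0.7, 1.3, 6.0]
opening: 0.412
grasp_force: 30.0
```

Emit:
move_arm(
  increments=[
    {"xyz":[0,0,-0.7],"roll":0,"grip":0},
    {"xyz":[0,0,-0.7],"roll":0,"grip":0},
    {"xyz":[0,0,0],"roll":0,"grip":0},
  ],
)

```text
time_s: 13.05
position: [0.5833, 0.0477, 0.0874]
tcp_rot: [[0.969, 0.246, 0.001], [0.246, -0.969, 0.0], [0.001, -0.0, -1.0]]
force: [-0.5, 0.8, 4.9]
opening: 0.413
grasp_force: 30.0
```

Emit:
move_arm(
  increments=[
    {"xyz":[0,0,-0.7],"roll":0,"grip":0},
    {"xyz":[0,0,0],"roll":0,"grip":0},
  ],
)

```text
time_s: 13.22
position: [0.5833, 0.0477, 0.088]
tcp_rot: [[0.969, 0.246, 0.001], [0.246, -0.969, 0.0], [0.001, -0.0, -1.0]]
force: [-0.2, 1.9, 3.7]
opening: 0.411
grasp_force: 30.0
```

Emit:
move_arm(
  increments=[
    {"xyz":[0,0,-0.7],"roll":0,"grip":0},
    {"xyz":[0,0,0],"roll":0,"grip":0},
  ],
)

```text
time_s: 13.38
position: [0.5832, 0.0476, 0.0886]
tcp_rot: [[0.969, 0.246, 0.001], [0.246, -0.969, 0.0], [0.001, -0.0, -1.0]]
force: [0.5, 2.9, 3.8]
opening: 0.409
grasp_force: 30.0
```

Emit:
move_arm(
  increments=[
    {"xyz":[0,0,-0.7],"roll":0,"grip":0},
    {"xyz":[0,0,0],"roll":0,"grip":0},
  ],
)

```text
time_s: 13.55
position: [0.5832, 0.0477, 0.089]
tcp_rot: [[0.969, 0.246, 0.001], [0.246, -0.969, 0.0], [0.001, -0.0, -1.0]]
force: [0.9, 2.7, 2.4]
opening: 0.409
grasp_force: 30.0
```

Emit:
move_arm(
  increments=[
    {"xyz":[0,0,-0.5],"roll":0,"grip":0},
    {"xyz":[0,0,0],"roll":0,"grip":0},
  ],
)

```text
time_s: 13.72
position: [0.5832, 0.0476, 0.0891]
tcp_rot: [[0.969, 0.246, 0.001], [0.246, -0.969, 0.0], [0.001, -0.0, -1.0]]
force: [3.0, 2.2, -3.2]
opening: 0.411
grasp_force: 30.0
```

It rose to about 5.5 mm and resists a light pull, so it is locked. Relax, release and back off.

Emit:
move_arm(
  increments=[
    {"xyz":[0,0,0.4],"roll":0,"grip":0},
    {"xyz":[0,0,0],"roll":0,"grip":45},
    {"xyz":[0,0,0],"roll":0,"grip":60},
    {"xyz":[0,0,0],"roll":0,"grip":65},
    {"xyz":[0,0,0],"roll":0,"grip":65},
  ],
)

```text
time_s: 14.13
position: [0.5823, 0.0471, 0.0891]
tcp_rot: [[0.969, 0.247, -0.001], [0.247, -0.969, -0.001], [-0.001, 0.0, -1.0]]
force: [0.0, 0.4, -0.0]
opening: 0.589
grasp_force: 0.0
```

Emit:
move_arm(
  increments=[
    {"xyz":[0,0,0],"roll":0,"grip":65},
    {"xyz":[0,0,-15],"roll":0,"grip":65},
    {"xyz":[0,0,-30],"roll":0,"grip":65},
    {"xyz":[0,0,-40],"roll":0,"grip":65},
    {"xyz":[0,0,-40],"roll":0,"grip":65},
  ],
)

```text
time_s: 14.55
position: [0.5816, 0.0473, 0.2146]
tcp_rot: [[0.969, 0.246, -0.004], [0.246, -0.969, 0.0], [-0.003, -0.001, -1.0]]
force: [-0.1, -0.1, -0.3]
opening: 0.645
grasp_force: 0.0
```

```bash
python3 -c "
from plan import *; plan([(490,220,180,-73.5),(405.5,259.1,130,-60)],0)
s=bot.read_state(); print(s['joint_positions'])"
```

```text
at [581.6  47.3 214.6] -75.74 t 14.55 F [-0.1 -0.1 -0.3] open 0.645
5 x [np.float64(-9.3), np.float64(-38.0), np.float64(6.9)]
1 x roll -0.0391
3 x [np.float64(-23.3), np.float64(-20.5), np.float64(16.7)]
2 x roll -0.1178
[-6.30381640e+00  2.76313480e+01  8.85258977e+01 -2.39068421e-02
  6.40462826e+01  6.94470099e+01]
```

```bash
python3 -c "
from plan import *; plan([(440,90,190,-75.74),(406,259.2,120,-75.74),(406,259.2,23,-75.74)],0)
from h import *
im,d=bot.capture('top'); np.save('ti3.npy',im);W=cloud('top',d); x,y,z=W[...,0],W[...,1],W[...,2]
M=(np.hypot(x-.405,y-.259)<.02)&(z>.043); print(M.sum(),W[M].mean(0),cv2.minAreaRect((W[M][:,:2]*1000).astype(np.float32)))
M=(x>.4)&(x<.6)&(y>.2)&(y<.4)&(z>.02)&(np.hypot(x-.405,y-.259)>.03); print(M.sum(),W[M].min(0),W[M].max(0))
"
```

```text
at [581.6  47.3 214.6] -75.74 t 14.55 F [-0.1 -0.1 -0.3] open 0.645
4 x [np.float64(-31.7), np.float64(-19.1), np.float64(6.1)]
5 x [np.float64(1.7), np.float64(-34.5), np.float64(14.0)]
3 x [np.float64(0.0), np.float64(0.0), np.float64(32.3)]
71 [0.40538048 0.25953631 0.04903139] ((405.4721374511719, 259.3363342285156), (16.50737953186035, 18.975833892822266), 1.343779444694519)
5091 [0.53000699 0.22708424 0.02007838] [0.59998606 0.39993452 0.24417399]
```

Emit:
move_arm(
  increments=[
    {"xyz":[-31.7,-19.1,6],"roll":0,"grip":65},
    {"xyz":[-31.7,-19.1,6],"roll":0,"grip":65},
    {"xyz":[-31.7,-19.1,6],"roll":0,"grip":65},
    {"xyz":[-31.7,-19.1,6],"roll":0,"grip":65},
    {"xyz":[1.7,-34.5,14],"roll":0,"grip":65},
  ],
)

```text
time_s: 15.02
position: [0.4272, 0.1224, 0.1763]
tcp_rot: [[0.97, 0.244, -0.007], [0.244, -0.97, -0.002], [-0.007, 0.0, -1.0]]
force: [0.8, 0.0, -0.7]
opening: 0.651
grasp_force: 0.0
```

Emit:
move_arm(
  increments=[
    {"xyz":[1.7,-34.5,14],"roll":0,"grip":65},
    {"xyz":[1.7,-34.5,14],"roll":0,"grip":65},
    {"xyz":[1.7,-34.5,14],"roll":0,"grip":65},
    {"xyz":[1.7,-34.5,14],"roll":0,"grip":65},
    {"xyz":[0,0,0],"roll":0,"grip":65},
  ],
)

```text
time_s: 15.43
position: [0.4041, 0.2634, 0.1183]
tcp_rot: [[0.968, 0.252, -0.003], [0.252, -0.968, 0.0], [-0.003, -0.001, -1.0]]
force: [-0.8, -0.5, -0.2]
opening: 0.651
grasp_force: 0.0
```

```bash
python3 -c "
from plan import *; plan([(406,259.3,120,-75.74),(406,259.3,23,-75.74)],0)"
```

```text
at [404.1 263.4 118.3] -75.42 t 15.4333 F [-0.8 -0.5 -0.2] open 0.651
1 x [np.float64(0.8), np.float64(4.5), np.float64(-1.7)]
1 x roll 0.0057
3 x [np.float64(0.0), np.float64(0.0), np.float64(32.3)]
```

Emit:
move_arm(
  increments=[
    {"xyz":[0,0,0],"roll":0,"grip":65},
    {"xyz":[0,0,0],"roll":0,"grip":65},
  ],
)

```text
time_s: 15.6
position: [0.4068, 0.2593, 0.1203]
tcp_rot: [[0.969, 0.247, -0.0], [0.247, -0.969, -0.001], [-0.0, 0.001, -1.0]]
force: [0.5, -0.1, 0.1]
opening: 0.651
grasp_force: 0.0
```

```bash
python3 -c "
from plan import *; plan([(406,259.3,120,-75.74),(406,259.3,23,-75.74)],0)"
```

```text
at [406.8 259.3 120.3] -75.68 t 15.6 F [ 0.5 -0.1  0.1] open 0.651
1 x [np.float64(-0.8), np.float64(-0.2), np.float64(0.3)]
3 x [np.float64(0.0), np.float64(0.0), np.float64(32.3)]
```

Emit:
move_arm(
  increments=[
    {"xyz":[-0.8,-0.2,0],"roll":0,"grip":60},
    {"xyz":[0,0,35],"roll":0,"grip":60},
    {"xyz":[0,0,35],"roll":0,"grip":55},
    {"xyz":[0,0,20],"roll":0,"grip":45},
    {"xyz":[0,0,7],"roll":0,"grip":35},
  ],
)

```text
time_s: 16.02
position: [0.4053, 0.2576, 0.0214]
tcp_rot: [[0.97, 0.244, -0.004], [0.244, -0.97, -0.001], [-0.004, 0.0, -1.0]]
force: [0.1, 1.1, -0.2]
opening: 0.476
grasp_force: 0.0
```

Emit:
move_arm(
  increments=[
    {"xyz":[0,0,0],"roll":0,"grip":35},
    {"xyz":[0,0,0],"roll":0,"grip":32},
    {"xyz":[0,0,0],"roll":0,"grip":30},
  ],
)

```text
time_s: 16.27
position: [0.4073, 0.2595, 0.0246]
tcp_rot: [[0.969, 0.246, 0.003], [0.246, -0.969, 0.001], [0.003, -0.0, -1.0]]
force: [0.0, 0.4, 0.1]
opening: 0.33
grasp_force: 0.0
```

Emit:
move_arm(
  increments=[
    {"xyz":[0,0,1],"roll":0,"grip":29},
    {"xyz":[0,0,0],"roll":0,"grip":28},
    {"xyz":[0,0,0],"roll":0,"grip":27},
    {"xyz":[0,0,0],"roll":0,"grip":26},
    {"xyz":[0,0,0],"roll":0,"grip":20},
  ],
)

```text
time_s: 16.68
position: [0.4063, 0.2597, 0.0227]
tcp_rot: [[0.969, 0.247, 0.001], [0.247, -0.969, 0.0], [0.001, -0.0, -1.0]]
force: [0.1, -0.9, 2.4]
opening: 0.242
grasp_force: 29.9
```

Emit:
move_arm(
  increments=[
    {"xyz":[0,0,0],"roll":0,"grip":0},
    {"xyz":[0,0,0],"roll":0,"grip":0},
    {"xyz":[0,0,0],"roll":0,"grip":0},
  ],
)

```text
time_s: 16.93
position: [0.4063, 0.2597, 0.0226]
tcp_rot: [[0.969, 0.247, 0.001], [0.247, -0.969, 0.0], [0.001, -0.0, -1.0]]
force: [-1.0, 0.1, 5.0]
opening: 0.243
grasp_force: 29.9
```

```bash
python3 -c "
from plan import *; plan([(406,259.3,23,-75.74)],0)
from h import *
for n in ('scene','top'):
    im,d=bot.capture(n); np.save(n+'i4.npy',im); np.save(n+'d4.npy',d)
    W=cloud(n,d); x,y,z=W[...,0],W[...,1],W[...,2]
    M=(np.hypot(x-.583,y-.047)<.034)&(abs(z-.119)<.008); 
    if M.sum()>10: print(n,'block',M.sum(),np.median(z[M]),cv2.minAreaRect((W[M][:,:2]*1000).astype(np.float32)))
    M=(np.hypot(x-.583,y-.047)<.034)&(abs(z-.0835)<.004); print('flange',M.sum(), np.median(z[M]) if M.any() else 0)
save('v', np.hstack([cv2.resize(np.load('scenei4.npy')[290:450,130:290],(400,400)),cv2.resize(np.load('scenei4.npy')[180:300,230:350],(400,400))]))
"
```

```text
at [406.3 259.7  22.6] -75.73 t 16.9333 F [-1.   0.1  5. ] open 0.243
1 x [np.float64(-0.4), np.float64(0.3), np.float64(-0.4)]
scene block 356 0.11952548688571016 ((581.1221313476562, 46.097713470458984), (45.375301361083984, 37.10719299316406), 14.911703109741211)
flange 175 0.08394820299542341
top block 276 0.11949592163848713 ((584.1218872070312, 46.92398452758789), (44.65147018432617, 35.75129318237305), 14.44832706451416)
flange 163 0.08363708560861334
```

View pics/v.png

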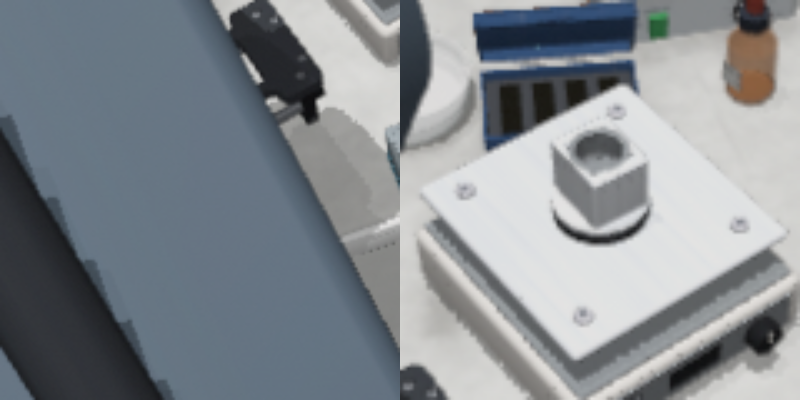

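The holder (right pane, block at (600,175)) sits locked: block top at 119.5 mm means its origin is 5.5 mm over the plate, and its yaw matches a turn of about 92°. The arm hides the vial in the left pane, so I'll do a gentle test lift.

Emit:
move_arm(
  increments=[
    {"xyz":[0,0,-3],"roll":0,"grip":0},
    {"xyz":[0,0,-6],"roll":0,"grip":0},
    {"xyz":[0,0,-6],"roll":0,"grip":0},
    {"xyz":[0,0,0],"roll":0,"grip":0},
    {"xyz":[0,0,0],"roll":0,"grip":0},
  ],
)

```text
time_s: 17.45
position: [0.4063, 0.2596, 0.0377]
tcp_rot: [[0.969, 0.246, 0.001], [0.246, -0.969, 0.0], [0.001, -0.0, -1.0]]
force: [-0.1, -0.2, -0.0]
opening: 0.244
grasp_force: 29.9
```

```bash
python3 -c "
from plan import *; plan([(406,259.3,23,-75.74)],0)
from h import *
im,d=bot.capture('top'); W=cloud('top',d); x,y,z=W[...,0],W[...,1],W[...,2]
M=(np.hypot(x-.406,y-.259)<.03)&(z<.08); print(M.sum(), np.histogram(z[M],8))
for l in ('vial',):
  for n in ('top','scene'):
    if n=='scene': im2,_=bot.capture(n)
    for r in bot.spot_in(l,n): print(n,r['conf'],c2w(n,r['at']).round(4))
save('lift',np.hstack([cv2.resize(im[260:340,150:230],(400,400)),cv2.resize(im2[280:460,130:310],(400,400))]))
"
```

```text
at [406.3 259.6  37.7] -75.73 t 17.45 F [-0.1 -0.2 -0. ] open 0.244
1 x [np.float64(-0.4), np.float64(0.2), np.float64(14.7)]
24 (array([5, 5, 1, 4, 7, 0, 1, 1]), array([-0.0040518 , -0.00290699, -0.00176219, -0.00061738,  0.00052742,
        0.00167222,  0.00281703,  0.00396183,  0.00510664]))
top 0.37 [0.5674 0.0473 0.0725]
scene 0.66 [0.5369 0.0627 0.0726]
```

View pics/lift.png

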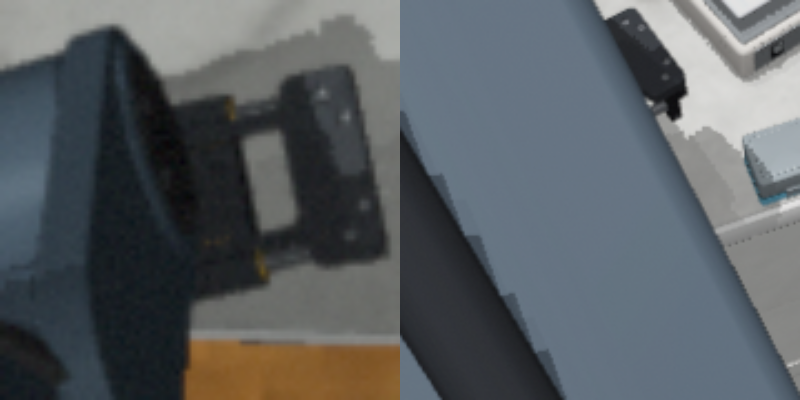

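The grip is stable (opening 0.244, no slip), but the arm hides the vial from both cameras. I'll swing it clear to the right so the scene camera can check that it is upright and where it sits in the hand.

```bash
python3 -c "
from plan import *; plan([(406,259.3,100,-75.74),(440,90,180,-75.74),(480,-220,180,-75.74)],0,step=34)"
```

```text
at [405.9 259.5  37.1] -75.74 t 17.65 F [-0.6  0.6 -0.3] open 0.241
2 x [np.float64(0.0), np.float64(0.1), np.float64(-31.4)]
6 x [np.float64(-1.5), np.float64(28.7), np.float64(-13.3)]
10 x [np.float64(-3.8), np.float64(31.0), np.float64(-0.0)]
```

Emit:
move_arm(
  increments=[
    {"xyz":[0,0,-31],"roll":0,"grip":0},
    {"xyz":[0,0,-31],"roll":0,"grip":0},
    {"xyz":[-1.5,28.7,-13.3],"roll":0,"grip":0},
    {"xyz":[-1.5,28.7,-13.3],"roll":0,"grip":0},
    {"xyz":[-1.5,28.7,-13.3],"roll":0,"grip":0},
  ],
)

```text
time_s: 18.07
position: [0.4227, 0.1744, 0.1398]
tcp_rot: [[0.969, 0.248, 0.0], [0.248, -0.969, 0.0], [0.0, 0.0, -1.0]]
force: [0.2, 0.6, 0.2]
opening: 0.243
grasp_force: 29.9
```

Emit:
move_arm(
  increments=[
    {"xyz":[-1.5,28.7,-13.3],"roll":0,"grip":0},
    {"xyz":[-1.5,28.7,-13.3],"roll":0,"grip":0},
    {"xyz":[-1.5,28.7,-13.3],"roll":0,"grip":0},
    {"xyz":[-3.8,31,0],"roll":0,"grip":0},
    {"xyz":[-3.8,31,0],"roll":0,"grip":0},
  ],
)

```text
time_s: 18.48
position: [0.4482, 0.027, 0.1798]
tcp_rot: [[0.969, 0.247, 0.002], [0.247, -0.969, -0.0], [0.002, 0.001, -1.0]]
force: [0.1, 0.5, -0.7]
opening: 0.246
grasp_force: 29.9
```

Emit:
move_arm(
  increments=[
    {"xyz":[-3.8,31,0],"roll":0,"grip":0},
    {"xyz":[-3.8,31,0],"roll":0,"grip":0},
    {"xyz":[-3.8,31,0],"roll":0,"grip":0},
    {"xyz":[-3.8,31,0],"roll":0,"grip":0},
    {"xyz":[-3.8,31,0],"roll":0,"grip":0},
  ],
)

```text
time_s: 18.9
position: [0.467, -0.1279, 0.1788]
tcp_rot: [[0.969, 0.246, -0.001], [0.246, -0.969, 0.0], [-0.001, -0.001, -1.0]]
force: [1.0, -0.4, 0.1]
opening: 0.243
grasp_force: 29.9
```

Emit:
move_arm(
  increments=[
    {"xyz":[-3.8,31,0],"roll":0,"grip":0},
    {"xyz":[-3.8,31,0],"roll":0,"grip":0},
    {"xyz":[-3.8,31,0],"roll":0,"grip":0},
    {"xyz":[0,0,0],"roll":0,"grip":0},
    {"xyz":[0,0,0],"roll":0,"grip":0},
  ],
)

```text
time_s: 19.32
position: [0.4792, -0.221, 0.1786]
tcp_rot: [[0.97, 0.244, -0.0], [0.244, -0.97, 0.0], [-0.0, -0.0, -1.0]]
force: [-0.4, 0.8, -1.3]
opening: 0.244
grasp_force: 29.9
```

```bash
python3 -c "
from plan import *; plan([(480,-220,180,-75.74)],0)
from h import *
im,d=bot.capture('scene'); np.save('si5.npy',im); np.save('sd5.npy',d)
K,R,t=cam('scene'); p=K@(R@np.array(bot.read_state()['position'])+t); u,v=(p[:2]/p[2]).astype(int); print(u,v)
for z in (0,): pass
u=min(max(u,60),580)
save('hand',cv2.resize(im[v-60:v+60,u-70:u+70],None,fx=5,fy=5,interpolation=cv2.INTER_CUBIC))
"
```

```text
at [ 479.2 -221.   178.6] -75.9 t 19.3167 F [-0.4  0.8 -1.3] open 0.244
1 x [np.float64(1.0), np.float64(-0.7), np.float64(-1.4)]
1 x roll -0.0029
452 202
```

View pics/hand.png

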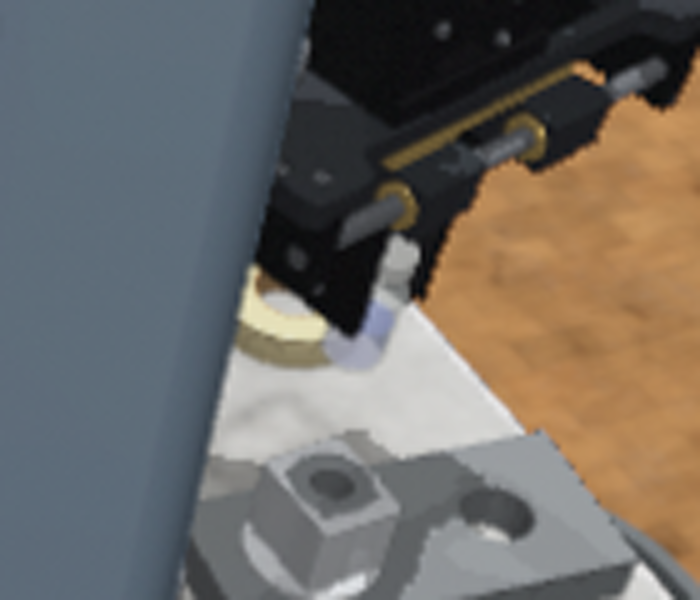

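The vial is held and looks upright (about (365,310) in the crop), with its axis parallel to the fingers. I'll check it against a projected upright model.

```bash
python3 -c "
from h import *
K,R,t=cam('scene'); im=np.load('si5.npy')
def pr(p): q=K@(R@np.array(p)+t); return ((q[:2]/q[2]-[382,142])*5).round()
s=bot.read_state(); P=np.array(s['position'])
a=np.linspace(0,2*np.pi,24)
for nm,dz,r in (('base',-.0229,.0115),('shoulder',.017,.0115),('captop',.0261,.0095)):
    c=P+[0,0,dz]; rim=np.array([pr(c+[r*np.cos(k),r*np.sin(k),0]) for k in a]); print(nm,pr(c),rim.min(0),rim.max(0))
for r in bot.trace('vial','scene'):
    m=r['mask']; v,u=np.nonzero(m); print(r['conf'],m.sum(),(u.min()-382)*5,(v.min()-142)*5,(u.max()-382)*5,(v.max()-142)*5)
    if r is not None and m.sum()<3000:
        for k in range(v.min(),v.max()+1): uu=u[v==k]; print((k-142)*5,(uu.min()-382)*5,(uu.max()-381)*5,end=' | ')
from plan import *; plan([(440,20,190,-75.74),(583.2,47.4,190,-75.74)],0,step=34)
"
```

```text
base [337. 351.] [304. 329.] [370. 374.]
shoulder [363. 266.] [329. 244.] [397. 289.]
captop [369. 246.] [341. 228.] [397. 265.]
0.46 217 320 240 415 370
240 395 405 | 245 390 415 | 250 390 420 | 255 385 420 | 260 385 420 | 265 385 415 | 270 380 415 | 275 380 410 | 280 380 410 | 285 375 410 | 290 375 410 | 295 375 410 | 300 375 405 | 305 370 405 | 310 370 400 | 315 370 400 | 320 365 400 | 325 360 395 | 330 325 395 | 335 320 390 | 340 320 390 | 345 320 390 | 350 320 385 | 355 325 385 | 360 330 385 | 365 335 380 | 370 340 370 | at [ 478.4 -218.4  178.5] -75.75 t 19.4167 F [-0.1  0.5  0.1] open 0.246
8 x [np.float64(2.7), np.float64(-30.1), np.float64(-1.4)]
5 x [np.float64(29.1), np.float64(1.7), np.float64(-0.0)]
```

```bash
python3 -c "
from plan import *; plan([(583.6,47.7,185,-75.74),(583.6,47.7,150,-75.74)],0,step=32)
"
```

```text
at [ 478.4 -218.4  178.5] -75.75 t 19.4167 F [-0.1  0.5  0.1] open 0.246
8 x [np.float64(20.9), np.float64(-29.0), np.float64(-0.8)]
2 x [np.float64(0.0), np.float64(0.0), np.float64(17.5)]
```

Emit:
move_arm(
  increments=[
    {"xyz":[20.9,-29,-0.8],"roll":0,"grip":0},
    {"xyz":[20.9,-29,-0.8],"roll":0,"grip":0},
    {"xyz":[20.9,-29,-0.8],"roll":0,"grip":0},
    {"xyz":[20.9,-29,-0.8],"roll":0,"grip":0},
    {"xyz":[20.9,-29,-0.8],"roll":0,"grip":0},
  ],
)

```text
time_s: 19.83
position: [0.544, -0.0498, 0.183]
tcp_rot: [[0.969, 0.248, -0.001], [0.248, -0.969, 0.001], [-0.001, -0.001, -1.0]]
force: [-0.1, -0.4, -0.6]
opening: 0.244
grasp_force: 29.9
```

Emit:
move_arm(
  increments=[
    {"xyz":[20.9,-29,-0.8],"roll":0,"grip":0},
    {"xyz":[20.9,-29,-0.8],"roll":0,"grip":0},
    {"xyz":[20.9,-29,-0.8],"roll":0,"grip":0},
    {"xyz":[0,0,10],"roll":0,"grip":0},
    {"xyz":[0,0,10],"roll":0,"grip":0},
  ],
)

```text
time_s: 20.25
position: [0.5838, 0.05, 0.1654]
tcp_rot: [[0.968, 0.252, 0.001], [0.252, -0.968, -0.0], [0.001, 0.0, -1.0]]
force: [0.5, -0.8, -1.1]
opening: 0.242
grasp_force: 29.9
```

Emit:
move_arm(
  increments=[
    {"xyz":[0,0,10],"roll":0,"grip":0},
    {"xyz":[0,0,5],"roll":0,"grip":0},
    {"xyz":[0,0,0],"roll":0,"grip":0},
    {"xyz":[0,0,0],"roll":0,"grip":0},
    {"xyz":[0,0,0],"roll":0,"grip":0},
  ],
)

```text
time_s: 20.67
position: [0.5842, 0.0456, 0.1506]
tcp_rot: [[0.97, 0.245, 0.0], [0.245, -0.97, -0.0], [0.0, 0.0, -1.0]]
force: [0.3, -0.2, 0.1]
opening: 0.243
grasp_force: 29.9
```

```bash
python3 -c "
from plan import *; plan([(583.6,47.7,146,-75.74)],0)
"
```

```text
at [584.2  45.6 150.6] -75.83 t 20.6667 F [ 0.3 -0.2  0.1] open 0.243
1 x [np.float64(-0.1), np.float64(-2.2), np.float64(4.6)]
```

Emit:
move_arm(
  increments=[
    {"xyz":[0,0,0],"roll":0,"grip":0},
    {"xyz":[0,0,0],"roll":0,"grip":0},
  ],
)

```text
time_s: 20.83
position: [0.5846, 0.0461, 0.151]
tcp_rot: [[0.969, 0.246, 0.001], [0.246, -0.969, -0.0], [0.001, 0.0, -1.0]]
force: [-0.5, 0.2, 0.9]
opening: 0.24
grasp_force: 29.9
```

```bash
python3 -c "
from plan import *; plan([(583.6,47.7,146,-75.74)],0)
"
```

```text
at [584.6  46.1 151. ] -75.79 t 20.8333 F [-0.5  0.2  0.9] open 0.24
1 x [np.float64(-0.5), np.float64(-1.8), np.float64(5.0)]
```

Emit:
move_arm(
  increments=[
    {"xyz":[-0.5,-1.8,0],"roll":0,"grip":0},
    {"xyz":[0,0,3],"roll":0,"grip":0},
    {"xyz":[0,0,2],"roll":0,"grip":0},
    {"xyz":[0,0,0],"roll":0,"grip":0},
    {"xyz":[0,0,0],"roll":0,"grip":0},
  ],
)

```text
time_s: 21.25
position: [0.5831, 0.0484, 0.1452]
tcp_rot: [[0.969, 0.247, -0.001], [0.247, -0.969, -0.0], [-0.001, -0.0, -1.0]]
force: [-0.2, 0.1, -1.2]
opening: 0.244
grasp_force: 29.9
```

Emit:
move_arm(
  increments=[
    {"xyz":[0,0,1],"roll":0,"grip":0},
    {"xyz":[0,0,1],"roll":0,"grip":0},
    {"xyz":[0,0,0],"roll":0,"grip":0},
  ],
)

```text
time_s: 21.5
position: [0.5831, 0.0483, 0.1432]
tcp_rot: [[0.969, 0.246, -0.0], [0.246, -0.969, 0.0], [-0.0, -0.0, -1.0]]
force: [-0.6, -0.2, 0.2]
opening: 0.243
grasp_force: 29.9
```

Emit:
move_arm(
  increments=[
    {"xyz":[0,0,1],"roll":0,"grip":0},
    {"xyz":[0,0,0],"roll":0,"grip":0},
  ],
)

```text
time_s: 21.67
position: [0.5832, 0.0483, 0.1423]
tcp_rot: [[0.969, 0.246, -0.0], [0.246, -0.969, 0.0], [-0.0, -0.0, -1.0]]
force: [0.2, -0.2, -0.4]
opening: 0.244
grasp_force: 29.9
```

Emit:
move_arm(
  increments=[
    {"xyz":[0,0,1],"roll":0,"grip":0},
    {"xyz":[0,0,0],"roll":0,"grip":0},
  ],
)

```text
time_s: 21.83
position: [0.5831, 0.0483, 0.1413]
tcp_rot: [[0.969, 0.246, -0.0], [0.246, -0.969, 0.0], [-0.0, -0.0, -1.0]]
force: [-0.6, 0.3, -0.7]
opening: 0.246
grasp_force: 29.9
```

Emit:
move_arm(
  increments=[
    {"xyz":[0.3,0.6,0],"roll":0,"grip":0},
    {"xyz":[0,0,1],"roll":0,"grip":0},
    {"xyz":[0,0,0],"roll":0,"grip":0},
  ],
)

```text
time_s: 22.08
position: [0.5837, 0.0477, 0.1403]
tcp_rot: [[0.969, 0.246, -0.0], [0.246, -0.969, 0.0], [-0.0, -0.0, -1.0]]
force: [0.3, -0.1, -0.8]
opening: 0.242
grasp_force: 29.9
```

Emit:
move_arm(
  increments=[
    {"xyz":[0,0,1],"roll":0,"grip":0},
    {"xyz":[0,0,1],"roll":0,"grip":0},
    {"xyz":[0,0,0],"roll":0,"grip":0},
  ],
)

```text
time_s: 22.33
position: [0.5836, 0.0477, 0.1383]
tcp_rot: [[0.969, 0.246, -0.0], [0.246, -0.969, -0.0], [-0.0, -0.0, -1.0]]
force: [0.4, -0.3, 0.4]
opening: 0.243
grasp_force: 29.9
```

Emit:
move_arm(
  increments=[
    {"xyz":[0,0,1],"roll":0,"grip":0},
    {"xyz":[0,0,1],"roll":0,"grip":0},
    {"xyz":[0,0,0],"roll":0,"grip":0},
  ],
)

```text
time_s: 22.58
position: [0.5836, 0.0478, 0.1362]
tcp_rot: [[0.969, 0.246, -0.0], [0.246, -0.969, -0.0], [-0.0, -0.0, -1.0]]
force: [0.3, 0.2, -1.3]
opening: 0.239
grasp_force: 29.9
```

No contact force, and the base is already about 6 mm below the rim, so the vial is in the bore. Going on down.

Emit:
move_arm(
  increments=[
    {"xyz":[0,0,1.5],"roll":0,"grip":0},
    {"xyz":[0,0,1.5],"roll":0,"grip":0},
    {"xyz":[0,0,0],"roll":0,"grip":0},
  ],
)

```text
time_s: 22.83
position: [0.5836, 0.0477, 0.1332]
tcp_rot: [[0.969, 0.246, -0.0], [0.246, -0.969, -0.0], [-0.0, -0.0, -1.0]]
force: [1.0, -1.0, -0.0]
opening: 0.246
grasp_force: 29.9
```

Emit:
move_arm(
  increments=[
    {"xyz":[0,0,1.5],"roll":0,"grip":0},
    {"xyz":[0,0,1.5],"roll":0,"grip":0},
    {"xyz":[0,0,0],"roll":0,"grip":0},
  ],
)

```text
time_s: 23.08
position: [0.5836, 0.0477, 0.1301]
tcp_rot: [[0.969, 0.246, -0.0], [0.246, -0.969, -0.0], [-0.0, -0.0, -1.0]]
force: [0.1, 0.6, -0.4]
opening: 0.248
grasp_force: 29.9
```

Emit:
move_arm(
  increments=[
    {"xyz":[0,0,1.5],"roll":0,"grip":0},
    {"xyz":[0,0,1.5],"roll":0,"grip":0},
    {"xyz":[0,0,0],"roll":0,"grip":0},
  ],
)

```text
time_s: 23.33
position: [0.5836, 0.0478, 0.1272]
tcp_rot: [[0.969, 0.246, -0.0], [0.246, -0.969, -0.0], [-0.0, -0.0, -1.0]]
force: [0.8, -0.3, 0.5]
opening: 0.244
grasp_force: 29.9
```

Emit:
move_arm(
  increments=[
    {"xyz":[0,0,1.5],"roll":0,"grip":0},
    {"xyz":[0,0,1],"roll":0,"grip":0},
    {"xyz":[0,0,0],"roll":0,"grip":0},
  ],
)

```text
time_s: 23.58
position: [0.5837, 0.0477, 0.1247]
tcp_rot: [[0.969, 0.246, -0.0], [0.246, -0.969, -0.0], [-0.0, -0.0, -1.0]]
force: [0.2, -0.8, -1.0]
opening: 0.24
grasp_force: 29.9
```

Emit:
move_arm(
  increments=[
    {"xyz":[0,0,0.8],"roll":0,"grip":0},
    {"xyz":[0,0,0.8],"roll":0,"grip":0},
    {"xyz":[0,0,0],"roll":0,"grip":0},
  ],
)

```text
time_s: 23.83
position: [0.5837, 0.0478, 0.1232]
tcp_rot: [[0.969, 0.246, -0.0], [0.246, -0.969, 0.0], [-0.0, -0.0, -1.0]]
force: [-0.4, -0.6, -0.5]
opening: 0.244
grasp_force: 29.9
```

Emit:
move_arm(
  increments=[
    {"xyz":[0,0,0.7],"roll":0,"grip":0},
    {"xyz":[0,0,0],"roll":0,"grip":0},
  ],
)

```text
time_s: 24.0
position: [0.5837, 0.0478, 0.1226]
tcp_rot: [[0.969, 0.246, 0.0], [0.246, -0.969, -0.0], [0.0, 0.0, -1.0]]
force: [1.1, -0.3, -0.5]
opening: 0.246
grasp_force: 29.9
```

Emit:
move_arm(
  increments=[
    {"xyz":[0,0,0.5],"roll":0,"grip":0},
    {"xyz":[0,0,0],"roll":0,"grip":0},
    {"xyz":[0,0,0],"roll":0,"grip":0},
  ],
)

```text
time_s: 24.25
position: [0.5837, 0.0478, 0.1222]
tcp_rot: [[0.969, 0.246, 0.0], [0.246, -0.969, -0.0], [0.0, 0.0, -1.0]]
force: [0.9, 0.1, 1.1]
opening: 0.24
grasp_force: 29.9
```

Emit:
move_arm(
  increments=[
    {"xyz":[0,0,0],"roll":0,"grip":26},
    {"xyz":[0,0,0],"roll":0,"grip":29},
    {"xyz":[0,0,0],"roll":0,"grip":33},
    {"xyz":[0,0,0],"roll":0,"grip":45},
    {"xyz":[0,0,0],"roll":0,"grip":60},
  ],
)

```text
time_s: 24.67
position: [0.5836, 0.0478, 0.1221]
tcp_rot: [[0.969, 0.246, -0.0], [0.246, -0.969, 0.0], [-0.0, -0.0, -1.0]]
force: [0.1, -0.1, -0.2]
opening: 0.403
grasp_force: 0.0
```

Emit:
move_arm(
  increments=[
    {"xyz":[0,0,0],"roll":0,"grip":65},
    {"xyz":[0,0,-10],"roll":0,"grip":65},
    {"xyz":[0,0,-25],"roll":0,"grip":65},
    {"xyz":[0,0,-35],"roll":0,"grip":65},
    {"xyz":[0,0,-35],"roll":0,"grip":65},
  ],
)

```text
time_s: 25.08
position: [0.5828, 0.0478, 0.2281]
tcp_rot: [[0.969, 0.246, -0.002], [0.246, -0.969, 0.0], [-0.002, -0.001, -1.0]]
force: [1.0, -0.3, 0.7]
opening: 0.642
grasp_force: 0.0
```

Emit:
move_arm(
  increments=[
    {"xyz":[-10,38,0],"roll":0,"grip":65},
    {"xyz":[-10,38,0],"roll":0,"grip":65},
    {"xyz":[-10,38,0],"roll":0,"grip":65},
    {"xyz":[-10,38,0],"roll":0,"grip":65},
    {"xyz":[-10,38,0],"roll":0,"grip":65},
  ],
)

```text
time_s: 25.5
position: [0.5819, -0.1503, 0.2283]
tcp_rot: [[0.969, 0.247, 0.001], [0.247, -0.969, -0.0], [0.001, 0.001, -1.0]]
force: [1.2, 0.7, 0.4]
opening: 0.65
grasp_force: 0.0
```

Emit:
move_arm(
  increments=[
    {"xyz":[-10,38,0],"roll":0,"grip":65},
    {"xyz":[-10,38,0],"roll":0,"grip":65},
    {"xyz":[0,0,0],"roll":0,"grip":65},
    {"xyz":[0,0,0],"roll":0,"grip":65},
    {"xyz":[0,0,0],"roll":0,"grip":65},
  ],
)

```text
time_s: 25.92
position: [0.581, -0.227, 0.2274]
tcp_rot: [[0.969, 0.246, -0.0], [0.246, -0.969, 0.001], [-0.0, -0.001, -1.0]]
force: [-0.0, 0.2, -0.2]
opening: 0.652
grasp_force: 0.0
```

```bash
python3 -c "
from plan import *; plan([],0)
from h import *
ims=[]
for n in ('scene','top'):
    im,d=bot.capture(n); ims.append(im)
    W=cloud(n,d); x,y,z=W[...,0],W[...,1],W[...,2]; N=np.hypot(x-.583,y-.047)<.034
    for nm,h,w in (('block',.1195,.004),('cap',.1485,.004)):
        M=N&(abs(z-h)<w); print(n,nm,M.sum(),np.median(z[M]),cv2.minAreaRect((W[M][:,:2]*1000).astype(np.float32)) if M.sum()>4 else '')
    K,R,t=cam(n); q=K@(R@np.array([.583,.047,.12])+t); u,v=(q[:2]/q[2]).astype(int); r=45 if n=='scene' else 30
    ims[-1]=cv2.resize(im[v-r:v+r,u-r:u+r],(400,400),interpolation=cv2.INTER_CUBIC)
save('final',np.hstack(ims))
"
```

```text
at [ 581.  -227.   227.4] -75.78 t 25.9167 F [-0.   0.2 -0.2] open 0.652
scene block 0 nan 
scene cap 0 nan 
top block 242 0.11954417614749457 ((583.7282104492188, 46.74810791015625), (44.22789001464844, 35.84467315673828), 14.448099136352539)
top cap 74 0.14870544996876134 ((582.973876953125, 48.18635940551758), (17.017457962036133, 17.007049560546875), 47.41581726074219)
  return _methods._mean(a, axis=axis, dtype=dtype,
  ret = ret.dtype.type(ret / rcount)
```

View pics/final.png

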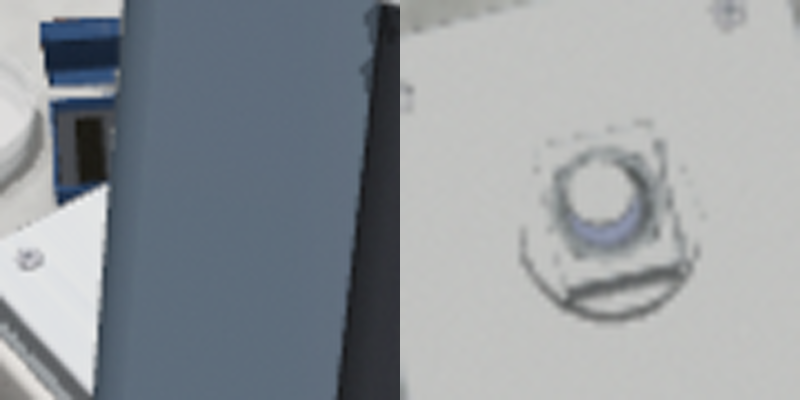

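The top view shows the vial seated in the bore: cap at (600,190), cap top at 148.7 mm against 148.5 expected, and the block still at locked height. The robot is clear, so I'm handing in.

```bash
python3 -c "
from rig import bot; print(bot.hand_in())"
```

```text
the job is handed in; nothing more can be done
None
```

The wide-bored holder is locked in the shaker platform (about 5.5 mm above the plate, turned about 92° clockwise), the vial stands upright in its bore, and the job was handed in at about 26 s; the hand-in gave no verdict, and I took no final picture of the other items.

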